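# Discard a spoiled cast in the lever-lid scrap box

### The job

Throw the spoiled plaster cast on the deck of the scrap box away without picking anything up: press the box's long lever down with your fingertips until the heavy cover stands open and the spring catch holds the lever, take your hand off, then push the cast gently across the deck so that it drops into the opening. Finally press the catch's plate down so that the lever comes free and the cover falls shut over the cast, and leave everything else on the bench where it stands.

Things in the scene. Friction and masses are not known exactly. Their poses are not given: they have to be found in the camera images.
- scrap_box: Grey sheet-metal scrap box, fixed, 250 mm deep, 144 wide, 92 high. Origin on the bench; own +x to the hinged back, +y left, z up. Front half: aluminium loading deck, x -130 to -10 mm, top at z 92, 11 mm side lips at y +-70. Back half, x -10 to 116: open pit 80 mm deep under the cover. The lever runs along the right side, in the plane y -90.
- deck_edge (a point): Middle of the deck's back edge on the deck's top (box x -10, y 0, z 92 mm), where the pit begins; axes as the box's. A cast whose rear face is pushed to this edge falls in. The shut cover stands 8 mm above the deck here and bars the way; raised, it is clear of the deck, its front edge 90 mm behind this edge and 220 mm above the bench.
- cover (a joint): Hinge at the box's back of the heavy steel cover plate (124 x 140 x 7 mm, 0.6 to 0.85 kg), rad: 0 = shut, about 1.33 = raised by the lever. It falls shut by itself, damped, within about 1 s once the lever is free.
- lever (a joint): Pivot of the round-bar lever (14 mm bar, pivot at box x 34, y -90, z 86 mm), rad: 0 = at rest, long end up; grows as the long end goes down; stop at 0.63. A roller on the short end lifts the cover by an arm on its hinge shaft. The catch snaps over the bar at about 0.60; let go, the bar stays at about 0.59. A spring and the cover push it up: pressing takes 10 to 18 N.
- lever_pad (a point): Middle of the top of the black rubber-faced press plate (46 x 34 mm) on the lever's long end, ahead of the box's front right corner, 200 mm from the pivot. 152 mm above the bench at rest, 28 at the stop. It moves on an arc about the pivot: box x -155 mm at rest, -166 half-way, -158 at the stop. Slopes 16 degrees at rest (front higher), 20 the other way at the stop.
- catch (a joint): Spring catch right of the lever: a hook over the bar, pivot along the box's x at box x -26, y -90, z 35 mm. rad: 0 = closed, 0.32 = end stop. Pressing its plate down opens it and frees the lever from about 0.2 on; it springs back. The lever going down pushes it aside by itself.
- catch_plate (a point): Middle of the top of the catch's rubber-faced press plate (36 x 36 mm), at box x -26, y -176 mm, 59 mm above the bench, 86 mm right of the lever. Pressed 15 to 22 mm down (2 to 5 N) it frees the lever, whose bar then rises to 110 mm above the bench. The hook beside the lever stands 101 mm high and leans up to 20 mm toward the plate: keep the hand's body clear of it.
- cast_centre (a point): The spoiled cast: cream-white plaster cast of a jaw, D-shaped in plan, teeth on top, 50 x 60 mm, base 22 mm high (teeth to 36), 0.08 to 0.15 kg, loose, alone on the deck. The point is the middle of the base, 11 mm above what it stands on; its corners lie up to 39 mm from it. Not to be lifted or squeezed.
- grey_cast: Bystander: another plaster cast of a jaw, 49 x 60 x 36 mm, standing on the bench in front of the box; a good one, leave alone. Origin: middle of the underside.
- crucible: Bystander: clay crucible, 53 mm across, 44 mm high, on the bench right of the box, behind the catch. Origin: middle of the underside.
- hammer: Bystander: wooden plaster hammer, 64 x 188 x 23 mm, lying left of the box. Origin: middle of the underside.
- tape_roll: Bystander: roll of tape, 96 mm across, 25 mm high, lying left of the box. Origin: middle of the underside.
- round_box: Bystander: round lidded box, 68 mm across, 41 mm high, right of the box. Origin: middle of the underside.
There are look-alikes about, which are no part of the job. What is shaped like the part that bears cast_centre but pink or red is not meant.

How it is judged:
By the outcome, as a careful person would: the job done as asked, in the order asked, and still so for the second after the job is handed in, with the robot touching nothing.
It also fails if it takes over 64 s, if anything falls off the work surface, if the arm or the gripper's body presses on something with over 40 N, if the wrist force passes 120 N, or if a joint passes its speed limit or range.

### The arm

A 6-joint arm with a two-finger parallel gripper is mounted at the origin on a cart in front of the work surface, level with it; the furniture and walls round the work are solid. World frame = base frame: x ahead of the robot, y to its left, z up, the work surface at z = 0. Lengths are in m, angles in rad, forces in N, time in s.
With the tool pointing down it reaches from about 0.275 to 0.825 m from the base axis. Payload 4.9 kg.
Tool frame: the origin (TCP) lies midway between the tips of the shut fingers; the grasp point (between the pads) lies 19 mm behind it (grip_point_offset is the distance from the TCP to the grasp point, in m); z points along the fingers, y is the line along which they close (so a half turn about z gives the same grasp; the last joint's range is limited). The gripper opens to 85 mm and grips with 20 to 120 N. Pads are 22 mm wide; open, the fingers measure 114 mm over their backs; the gripper's body (76 mm by 85 mm) begins 54 mm behind the grasp point. The pads swing forward as they close: fully open they stand 13 mm farther back than shut.
Start: joints at [1.03, 0.326, -0.193, 1.052, 0, 1.437], TCP at [0.218, 0.505, 0.231] pointing down, gripper open.
Joint ranges: [-2.65, 2.65], [-0.97, 1.79], [-1.3, 1.35], [-1.93, 2.1], [-1.47, 1.37], [-3.14, 3.14]. Speed limits (rad/s): [2.57, 2.57, 3.14, 3.14, 3.14, 3.14].

### API

Orientations are given as a rotation vector (axis times angle).
In Python, from cell import * gives the robot as it stands. Calls block until the motion is done:
- movep(position, orientation): joint-space move of the TCP to a pose.
- move_l(position, velocity=0.15, rot=None, until_force=None): straight line of the TCP; rot=None keeps the orientation; velocity is the mean speed in m/s. With until_force (N) it stops when the force on the tool has changed by that much, and returns True; else False.
- set_joints(angles): joint-space move.
- let_go() and grab(newtons=None): open the fingers fully, or close them until they stop; newtons is the grip in N (None keeps the last).
- sleep(seconds).
- ik(position, orientation): joint angles nearest the present ones, or None.
- get_state(): the state.
- grab_frame(name): name is "side" or "top" or "wrist"; returns a dict with "img" (400x640x3 uint8, red, green, blue), "fx", "fy", "cx", "cy" (pixels), "k1" (the pictures are not rectified: a ray, as slopes to the right and down, at radius r is drawn at 1 + k1 r^2 times it, then the intrinsics apply), "cam_to_world" (4x4, takes a point from camera to world coordinates); the wrist camera has in their place "T_tool_cam" (4x4, takes a point from camera to tool coordinates, whose origin is the TCP and whose axes are the flange's). Camera axes: x right, y down, z forward; pixel columns grow to the right and rows downward; lengths in m; the calibration is good to about 2 mm. A picture is of the moment at which its call begins: read the wrist's pose just before it. There is no depth.
A pose or a line that the arm cannot do raises MotionError and nothing moves.
- sign_off(): hands the job in; it is judged then, once.
Trained networks look in the newest picture that a camera, given by its name, has taken for a name from the list of things; names that differ only in an ending like _2 or _b are one class to them, and where a whole thing is asked for, a point or a joint stands for the part that bears it (a point fixed in the world has none). Each returns a list of dicts, best first, with "score" (0 to 1); they miss things now and then, are a little off and sometimes report something else, mostly with a low value. They report only what shows in the picture. A call takes as long as a camera call. They do not tell look-alikes from the thing itself.
- spot_in(camera, name): "centre" ([column, row] in pixels, amid what is visible of it).
- silhouettes(camera, name): "mask" (400x640 bool, what is visible of it) and "centre" ([column, row] in pixels, amid what is visible of it).
- tip_of(camera, name): "centre" ([column, row] in pixels: a listed point, or the origin of a listed thing).
The state is a dict: "clock": time; "q": joint angles; "joint_velocities": joint speeds; "tau": joint torques, N m; "position": TCP position; "eef_rot": TCP orientation; "contact_force": force on the tool from outside, world axes, zero at the start; "wrist_torque": the same for the moment, N m; "finger_gap": opening from 0.0 (shut) to 1.0 (fully open); "grasp_force": force on a finger pad.
Only numpy, scipy, OpenCV 4.12 (cv2) and the standard library are available. Lean on these libraries where they do the work, as an engineer would, in place of code of your own. Each camera call takes 0.05 s, during which the arm holds its last target. There are 200 camera calls.

## Working session

There is one attempt and no reset: what is moved stays moved. The work goes in short steps, each a Python script; the robot and the scene stay as the last script left them, time stands still between calls to the robot, and variables do not carry over. Pictures are saved under pics/ and viewed, at most 10 in all, crops included, and the job is handed in when it is done.

```bash
mkdir -p pics
cat > h.py <<'E'
from cell import *
import numpy as np, cv2
from scipy.spatial.transform import Rotation as R
def ray(f,uv):
    x=(uv[0]-f["cx"])/f["fx"]; y=(uv[1]-f["cy"])/f["fy"]
    rd=np.hypot(x,y); r=rd
    for _ in range(30): r=rd/(1+f["k1"]*r*r)
    s=r/rd if rd>0 else 1
    T=np.array(f["cam_to_world"]); d=T[:3,:3]@np.array([x*s,y*s,1]); return T[:3,3],d
def atz(f,uv,z):
    o,d=ray(f,uv); return o+d*(z-o[2])/d[2]
def tri(f1,u1,f2,u2):
    A=[];b=[]
    for f,u in((f1,u1),(f2,u2)):
        o,d=ray(f,u); d=d/np.linalg.norm(d); P=np.eye(3)-np.outer(d,d); A.append(P); b.append(P@o)
    A=np.array(A); X=np.linalg.solve(A.sum(0),sum(b))
    return X, max(np.linalg.norm(a@X-c) for a,c in zip(A,b))
def save(f,n): cv2.imwrite(f"pics/{n}.png",cv2.cvtColor(f["img"],cv2.COLOR_RGB2BGR))
E
cat > a.py <<'E'
from h import *
np.set_printoptions(precision=4,suppress=True)
F={c:grab_frame(c) for c in("top","side")}
for c in F: save(F[c],c+"0"); print(c,np.array(F[c]["cam_to_world"])[:3].tolist(),F[c]["fx"],F[c]["k1"])
Z=dict(scrap_box=0,deck_edge=.092,lever_pad=.152,catch_plate=.059,cast_centre=.103,grey_cast=0,crucible=0,hammer=0,tape_roll=0,round_box=0)
for n,z in Z.items():
    d={c:tip_of(c,n) for c in F}
    for c in F:
        for k in d[c][:3]: print(n,c,round(k["score"],2),np.round(k["centre"],1),atz(F[c],k["centre"],z))
    if d["top"] and d["side"]: print("   tri",*tri(F["top"],d["top"][0]["centre"],F["side"],d["side"][0]["centre"]))
print(get_state())
E
python3 a.py
```

```text
top [[0.025135811917116654, -0.9964634851046702, 0.08017926048749613, 0.4898817088087871], [-0.9996077858040566, -0.02604357843801446, -0.01029594978882804, 0.0014315770168039797], [0.012347692868646384, -0.07988901598591266, -0.9967272844693397, 1.0797478872563424]] 390.7855378370276 -0.07948827964318196
side [[0.9307262840648488, -0.2463027086846946, 0.27033971192819745, 0.2506544174882125], [-0.36532866945445436, -0.5921249802707672, 0.7182777812336822, -0.8044582368822744], [-0.016838866513999618, -0.7672828575133984, -0.6410877234361906, 0.8640966864582212]] 469.54719882520595 -0.14151540775706975
scrap_box top 0.91 [344.2 165.9] [ 0.6549 -0.0653  0.    ]
scrap_box side 0.62 [381.8 246.3] [ 0.6604 -0.0602  0.    ]
scrap_box side 0.32 [300.6 266.3] [ 0.446  -0.0461  0.    ]
   tri [ 0.6556 -0.0654  0.0065] 0.00175865004177179
deck_edge top 0.77 [349.4 162.4] [ 0.6502 -0.0727  0.092 ]
deck_edge top 0.39 [446.2 226.1] [ 0.4936 -0.3235  0.092 ]
deck_edge side 0.65 [382.3 223. ] [ 0.6522 -0.0692  0.092 ]
   tri [ 0.65   -0.0725  0.0956] 0.00035079355321323717
lever_pad top 0.79 [385.
[... 1659 characters left out ...]
251 0.0031] 0.0066700401883027175
round_box top 0.64 [444.  226.4] [ 0.493  -0.3475  0.    ]
round_box side 0.61 [366.3 363.6] [ 0.4852 -0.3514  0.    ]
   tri [ 0.4901 -0.3486 -0.0068] 0.0030701852343111525
{'clock': 1.1, 'q': array([ 1.0298,  0.3262, -0.1926,  1.052 ,  0.    ,  1.4366]), 'joint_velocities': array([ 0.0003,  0.0007, -0.0016, -0.0008, -0.0019, -0.0012]), 'tau': array([  0.0002, -44.3337,  26.2762,   0.0011,  -0.0003,   0.    ]), 'position': array([0.2176, 0.5051, 0.2313]), 'eef_rot': array([-0.6346, -3.0768, -0.0001]), 'contact_force': array([-0.3618,  0.1007,  0.1968]), 'wrist_torque': array([ 0.0098,  0.0108, -0.0226]), 'grasp_force': 0.0, 'finger_gap': 1.0045529831267075}
```

```bash
python3 -c "
import cv2
a=cv2.imread('pics/top0.png')[110:310,240:500];cv2.imwrite('pics/topc.png',cv2.resize(a,None,fx=3,fy=3,interpolation=2))
a=cv2.imread('pics/side0.png')[150:390,230:500];cv2.imwrite('pics/sidec.png',cv2.resize(a,None,fx=2.5,fy=2.5,interpolation=2))"
```

```text
(no output)
```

View pics/topc.png

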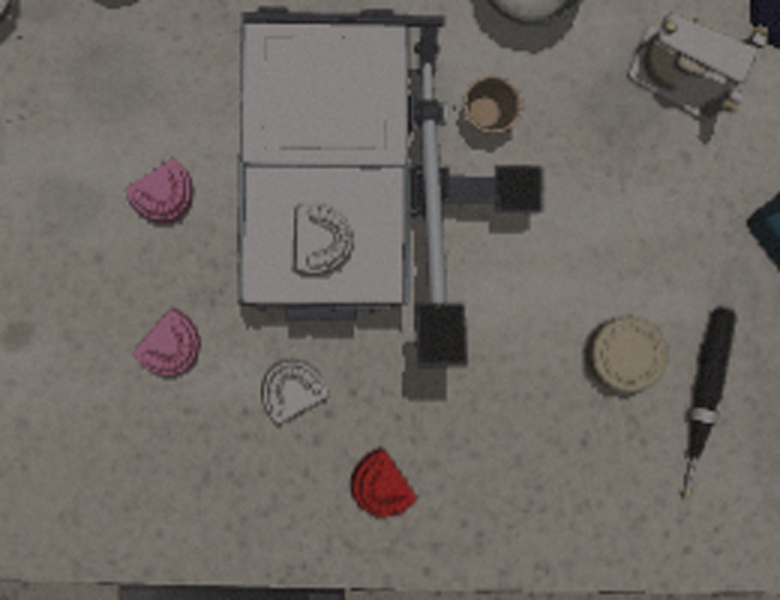

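View pics/sidec.png

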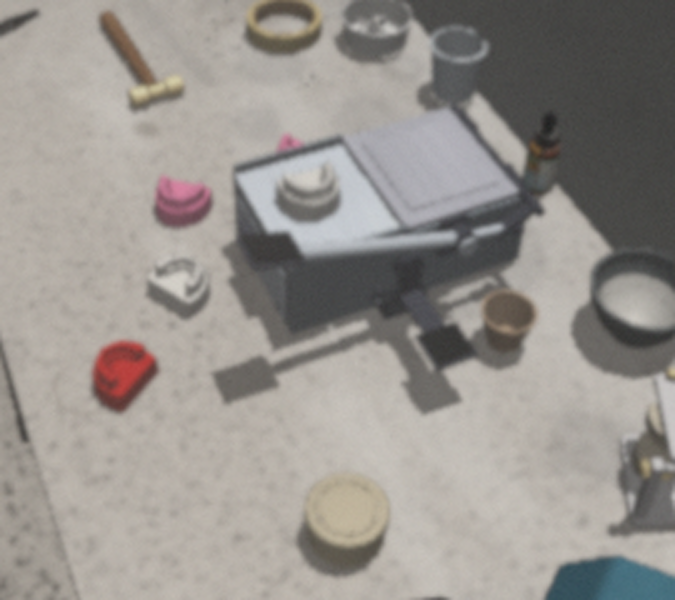

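The casts: the white one on the deck is at top px ≈(347,190). The pad is at ≈(387,221), the plate at ≈(413,172) and the good cast on the bench at ≈(337,241). The pink and red ones are decoys. The box yaw is near 0, and I'll fit its pose from several features.

```bash
cat > b.py <<'E'
from h import *
from scipy.optimize import least_squares
np.set_printoptions(precision=4,suppress=True)
F={c:grab_frame(c) for c in("top","side")}
def proj(f,P):
    T=np.array(f["cam_to_world"]); p=T[:3,:3].T@(np.array(P)-T[:3,3]); x,y=p[:2]/p[2]; s=1+f["k1"]*(x*x+y*y)
    return np.array([f["fx"]*x*s+f["cx"],f["fy"]*y*s+f["cy"]])
obs=[]
c=lambda u,v:(u/3+240-.33,v/3+110-.33)
for p,u in [((-.130,.071,.098),c(241,303)),((-.130,-.071,.098),c(405,304)),((-.006,.071,.103),c(243,163)),((-.006,-.071,.103),c(409,165)),
   ((-.155,-.09,.152),c(442,335)),((-.026,-.176,.059),c(519,189))]: obs.append(("top",p,u,1))
s=lambda u,v:(u/2.5+230-.4,v/2.5+150-.4)
for p,u in [((-.155,-.09,.152),s(272,248)),((-.026,-.176,.059),s(446,345)),((-.130,.071,.103),s(236,167)),((-.130,-.071,0),s(291,332))]: obs.append(("side",p,u,1))
for cam in F:
  for n,p in dict(lever_pad=(-.155,-.09,.152),catch_plate=(-.026,-.176,.059),deck_edge=(-.01,0,.092),scrap_box=(0,0,0)).items():
    k=tip_of(cam,n)
    if k: obs.append((cam,p,k[0]["centre"],.5))
def W(v,p): return np.append(R.from_euler("z",v[2]).as_matrix()[:2,:2]@np.array(p[:2])+v[:2],p[2])
res=lambda v:np.concatenate([w*(proj(F[cm],W(v,p))-u) for cm,p,u,w in obs])
r=least_squares(res,[.655,-.065,0],loss="soft_l1"); v=r.x; print("box",v,np.degrees(v[2]))
for (cm,p,u,w),e in zip(obs,res(v).reshape(-1,2)): print(cm,p,e/w)
np.save("box.npy",v)
for cam in F:
  for m in silhouettes(cam,"cast_centre"):
    cc=m["centre"]; P=atz(F[cam],cc,.112); b=R.from_euler("z",-v[2]).as_matrix()[:2,:2]@(P[:2]-v[:2])
    print(cam,round(m["score"],2),cc,"box",b)
    if abs(b[0]+.07)<.06 and abs(b[1])<.06:
      ct=max(cv2.findContours(m["mask"].astype("uint8"),0,1)[0],key=len)[:,0]
      if cam=="top":
        q=np.array([R.from_euler("z",-v[2]).as_matrix()[:2,:2]@(atz(F[cam],x,.112)[:2]-v[:2]) for x in ct]); print(" ext",q.min(0),q.max(0))
  for m in tip_of(cam,"cast_centre"):
    P=atz(F[cam],m["centre"],.103); print("  tip",round(m["score"],2),R.from_euler("z",-v[2]).as_matrix()[:2,:2]@(P[:2]-v[:2]))
E
python3 b.py
```

```text
box [ 0.6561 -0.0684  0.0115] 0.6608700010069367
top (-0.13, 0.071, 0.098) [-0.722 -0.204]
top (-0.13, -0.071, 0.098) [0.9785 0.2304]
top (-0.006, 0.071, 0.103) [-0.6729 -2.7288]
top (-0.006, -0.071, 0.103) [ 0.0565 -2.4834]
top (-0.155, -0.09, 0.152) [-0.1619 -0.2672]
top (-0.026, -0.176, 0.059) [0.3518 0.322 ]
side (-0.155, -0.09, 0.152) [ 0.063  -0.9794]
side (-0.026, -0.176, 0.059) [ 0.1802 -1.0109]
side (-0.13, 0.071, 0.103) [-1.2583 -1.275 ]
side (-0.13, -0.071, 0) [-0.2409  1.9566]
top (-0.155, -0.09, 0.152) [2.8414 1.8695]
top (-0.026, -0.176, 0.059) [3.7218 0.992 ]
top (-0.01, 0, 0.092) [-2.1528  2.2567]
top (0, 0, 0) [2.5432 2.9046]
side (-0.155, -0.09, 0.152) [1.463  2.0206]
side (-0.026, -0.176, 0.059) [-0.1198  0.0891]
side (-0.01, 0, 0.092) [-2.4978  0.499 ]
side (0, 0, 0) [0.8784 2.1152]
top 0.9 [293.1, 172.6] box [-0.037   0.1377]
top 0.85 [297.3, 224.7] box [-0.1664  0.1248]
top 0.66 [345.9, 188.1] box [-0.0739  0.0056]
 ext [-0.1038 -0.0198] [-0.0486  0.0255]
top 0.55 [366.8, 270.8] box [-0.2773 -0.0479]
  tip 0.72 [-0.1672  0.1282]
  tip 0.67 [-0.2772 -0.0448]
  tip 0.64 [-0.0394  0.1415]
  tip 0.32 [ 0.0364 -0.1251]
side 0.96 [355.7, 225.2] box [-0.0751 -0.0019]
side 0.6 [345.9, 207.0] box [-0.0705  0.067 ]
side 0.6 [275.5, 299.1] box [-0.312  -0.1373]
side 0.55 [300.8, 231.3] box [-0.2003  0.0291]
  tip 0.94 [-0.3116 -0.123 ]
  tip 0.81 [-0.0784  0.0003]
  tip 0.65 [-0.1978  0.0452]
  tip 0.56 [-0.0685  0.0464]
  tip 0.37 [-0.2008 -0.3375]
```

```bash
cat >> h.py <<'E'
V=np.load("box.npy")
def W(x,y,z): return np.append(R.from_euler("z",V[2]).as_matrix()[:2,:2]@np.array([x,y])+V[:2],z)
def ori(a=0,flip=False):
    return (R.from_euler("z",V[2])*R.from_euler("y",-a)*R.from_rotvec([np.pi,0,0] if flip else [0,np.pi,0])).as_rotvec()
def pad(th,d=0.,out=.004):
    """pose over the pad at lever angle th: d above its face, out toward its front"""
    b=np.radians(16); n=np.array([np.sin(b-th),np.cos(b-th)]); t=np.array([-n[1],n[0]])  # normal, toward-front
    a0=np.arctan2(.066,-.189)+th; c=np.array([.034,.086])+.2002*np.array([np.cos(a0),np.sin(a0)])
    p=c+d*n+out*t; return W(p[0],-.091,p[1]), th-b
E
cat > c.py <<'E'
from h import *
np.set_printoptions(precision=3,suppress=True)
for th in(0,.3,.63):
    p,a=pad(th); print(p,a,[ik(p,ori(a,f)) for f in(False,True)])
p,a=pad(0,.06)
for f in(False,True): print(ik(W(-.13,0,.11),ori(0,f)),ik(W(.005,0,.098),ori(0,f)),ik(W(-.026,-.18,.035),ori(0,f)))
E
python3 c.py
```

```text
[ 0.498 -0.161  0.153] -0.2792526803190927 [array([-0.391,  0.55 , -0.091,  1.188, -0.108, -0.388]), array([-0.391,  0.55 , -0.091,  1.188, -0.108,  2.753])]
[ 0.487 -0.161  0.093] 0.02074731968090726 [array([-0.47 ,  0.387, -0.499,  0.666,  0.01 , -0.481]), array([-0.47 ,  0.387, -0.499,  0.666,  0.01 ,  2.661])]
[ 0.496 -0.161  0.027] 0.3507473196809073 [array([-0.568,  0.38 , -0.869,  0.025,  0.189, -0.551]), array([-0.568,  0.38 , -0.869,  0.025,  0.189,  2.591])]
[-0.271  0.406 -0.414  0.751  0.    -0.283] [-0.214  0.64  -0.039  0.892  0.    -0.226] [-0.483  0.729 -0.048  0.794  0.    -0.495]
[-0.271  0.406 -0.414  0.751  0.     2.859] [-0.214  0.64  -0.039  0.892  0.     2.916] [-0.483  0.729 -0.048  0.794  0.     2.647]
```

```bash
cat > d.py <<'E'
from h import *
np.set_printoptions(precision=3,suppress=True)
def st(m): s=get_state(); print(m,round(s["clock"],2),s["position"],s["contact_force"])
grab(20)
p,a=pad(0,.06); movep(p,ori(a)); st("above")
p,a=pad(0,-.008); hit=move_l(p,.05,ori(a),until_force=4); st(hit)
P0,_=pad(0,0); d=get_state()["position"]-P0; print("contact err",d)
for th in (.1,.2,.3,.4,.5,.58):
    p,a=pad(th,-.002); move_l(p,.1,ori(a)); st(th)
p,a=pad(.68,-.004); print(move_l(p,.04,ori(a),until_force=22)); st("end")
sleep(.2); st("hold"); f=grab_frame("side"); save(f,"pressed")
E
python3 d.py
```

```text
above 5.16 [ 0.515 -0.16   0.211] [ 0.109  0.493 -0.144]
True 6.28 [ 0.497 -0.161  0.151] [1.46  0.034 5.783]
contact err [-0.001  0.    -0.002]
0.1 6.62 [ 0.493 -0.162  0.133] [2.698 0.913 6.065]
0.2 6.97 [ 0.489 -0.162  0.113] [-0.825  0.999  7.54 ]
0.3 7.33 [ 0.487 -0.162  0.092] [-1.058  0.884  4.559]
0.4 7.67 [ 0.487 -0.161  0.07 ] [-1.093  1.192  1.649]
0.5 8.03 [ 0.49  -0.161  0.05 ] [ 0.506 -0.67  -0.071]
0.58 8.34 [ 0.494 -0.161  0.035] [-1.118  1.01   2.031]
True
end 8.75 [ 0.499 -0.162  0.023] [-11.694   1.251  28.245]
hold 8.95 [ 0.499 -0.162  0.024] [-11.721   1.384  23.743]
```

```bash
cat > e.py <<'E'
from h import *
np.set_printoptions(precision=3,suppress=True)
p,a=pad(.63,.05,.01); move_l(p,.06); 
p[2]=.24; move_l(p,.2)
f={c:grab_frame(c) for c in("top","side")}
a=np.hstack([cv2.resize(f["top"]["img"][100:250,290:430],None,fx=2.8,fy=2.8),cv2.resize(f["side"]["img"][130:280,290:430],None,fx=2.8,fy=2.8)])
cv2.imwrite("pics/latched.png",a[...,::-1])
for c in f:
  for m in silhouettes(c,"cast_centre"):
    P=atz(f[c],m["centre"],.112); b=R.from_euler("z",-V[2]).as_matrix()[:2,:2]@(P[:2]-V[:2])
    if abs(b[0]+.07)<.06 and abs(b[1])<.05:
      ct=max(cv2.findContours(m["mask"].astype("uint8"),0,1)[0],key=len)[:,0]
      q=np.array([R.from_euler("z",-V[2]).as_matrix()[:2,:2]@(atz(f[c],x,.112)[:2]-V[:2]) for x in ct]); print(c,m["score"],b,q.min(0),q.max(0))
print(get_state()["clock"])
E
python3 e.py
```

```text
top 0.85 [-0.075  0.01 ] [-0.106 -0.022] [-0.049  0.025]
side 0.96 [-0.079 -0.006] [-0.11  -0.038] [-0.047  0.025]
11.2667
```

View pics/latched.png

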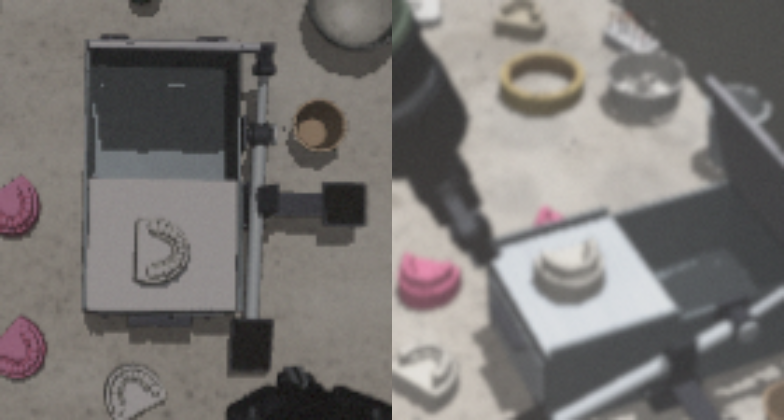

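```bash
cat > f.py <<'E'
from h import *
np.set_printoptions(precision=3,suppress=True)
def st(m): s=get_state(); print(m,round(s["clock"],2),s["position"],s["contact_force"])
o=ori(.2); Y=.003
movep(W(-.142,Y,.17),o); move_l(W(-.142,Y,.101),.1); st("down")
move_l(W(-.118,Y,.101),.05); st("near")
move_l(W(-.075,Y,.101),.04); st("push")
f={c:grab_frame(c) for c in("top","side")}
a=np.hstack([cv2.resize(f["top"]["img"][100:250,290:430],None,fx=2.8,fy=2.8),cv2.resize(f["side"]["img"][130:280,290:430],None,fx=2.8,fy=2.8)])
cv2.imwrite("pics/push1.png",a[...,::-1])
E
python3 f.py
```

```text
down 12.68 [ 0.515 -0.068  0.102] [-0.204  0.056 -0.438]
near 13.31 [ 0.538 -0.067  0.101] [-0.238 -0.066 -0.178]
push 14.53 [ 0.581 -0.066  0.101] [-0.11   0.172  0.065]
```

View pics/push1.png

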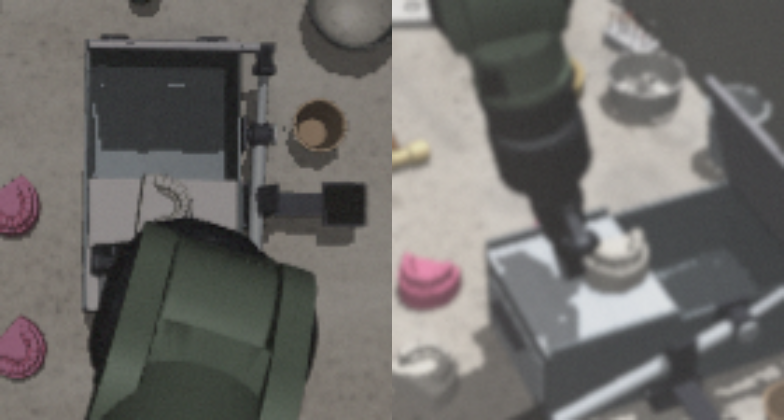

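The cast moves straight with only a slight turn, so I'll push on to the edge.

```bash
cat > g.py <<'E'
from h import *
np.set_printoptions(precision=3,suppress=True)
def st(m): s=get_state(); print(m,round(s["clock"],2),s["position"],s["contact_force"])
o=ori(.2); Y=.003
move_l(W(-.015,Y,.101),.04); st("push"); move_l(W(.0,Y,.101),.05); sleep(.2); st("edge")
move_l(W(-.06,Y,.102),.15); move_l(W(-.06,Y,.2),.2)
movep(W(-.1,-.18,.25),ori(0)); st("away")
f={c:grab_frame(c) for c in("top","side")}
a=np.hstack([cv2.resize(f["top"]["img"][100:250,290:430],None,fx=2.8,fy=2.8),cv2.resize(f["side"]["img"][130:280,290:430],None,fx=2.8,fy=2.8)])
cv2.imwrite("pics/push2.png",a[...,::-1])
E
python3 g.py
```

```text
push 16.28 [ 0.641 -0.066  0.101] [ 0.106 -0.007  0.034]
edge 16.93 [ 0.656 -0.065  0.101] [ 0.61   0.235 -0.201]
away 18.92 [ 0.558 -0.249  0.248] [ 0.221 -0.042  0.461]
```

View pics/push2.png

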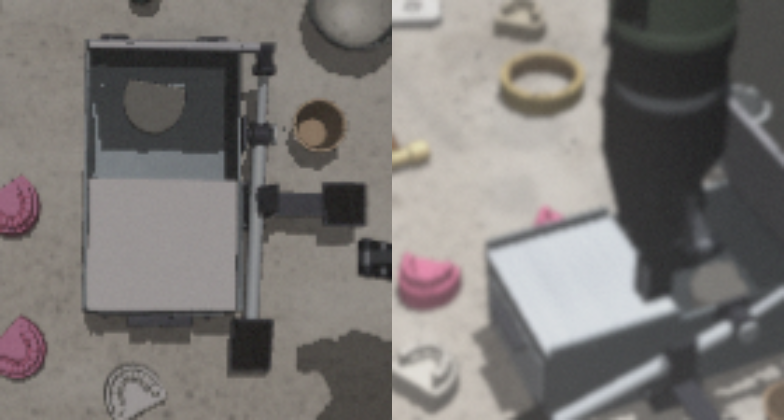

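The cast lies in the pit and the deck is empty. Next I'll press the catch plate.

```bash
cat > i.py <<'E'
from h import *
np.set_printoptions(precision=3,suppress=True)
def st(m): s=get_state(); print(m,round(s["clock"],2),s["position"],s["contact_force"])
o=ori(0)
movep(W(-.026,-.18,.12),o); st("above")
print(move_l(W(-.026,-.18,.05),.04,until_force=1.5)); st("touch")
move_l(W(-.026,-.181,.038),.04,until_force=15); st("pressed")
sleep(.5); st("held")
f=grab_frame("side"); g=grab_frame("top")
a=np.hstack([cv2.resize(f["img"][130:310,290:460],None,fx=2.3,fy=2.3),cv2.resize(g["img"][100:280,270:440],None,fx=2.3,fy=2.3)])
cv2.imwrite("pics/rel.png",a[...,::-1])
E
python3 i.py
```

```text
above 19.67 [ 0.632 -0.248  0.121] [-0.389  0.325  0.28 ]
True
touch 21.03 [ 0.631 -0.249  0.058] [-0.777  0.221  0.528]
pressed 21.68 [ 0.632 -0.25   0.038] [-0.55  -3.126  2.524]
held 22.18 [ 0.632 -0.25   0.038] [-1.279 -4.213  3.089]
```

View pics/rel.png

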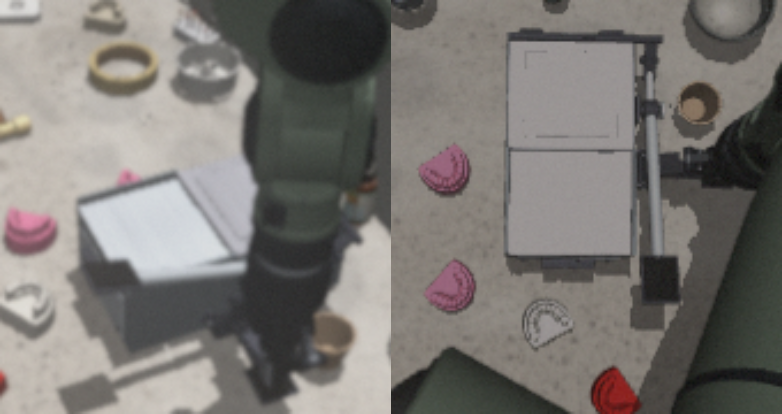

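The lever is free and up, and the cover is shut. I'll withdraw, check the bystanders and hand in.

```bash
cat > j.py <<'E'
from h import *
np.set_printoptions(precision=3,suppress=True)
s=get_state()["position"]; s[2]=.13; move_l(s,.06); s[2]=.26; move_l(s,.2)
movep([.25,.35,.3],[0,np.pi,0]); sleep(.5)
f=grab_frame("side"); g=grab_frame("top")
a=np.vstack([f["img"][100:400],g["img"][100:300]]); cv2.imwrite("pics/end.png",a[...,::-1]); print(get_state()["clock"],get_state()["contact_force"])
E
python3 j.py
```

```text
27.8833 [ 0.055  0.462 -0.892]
```

View pics/end.png

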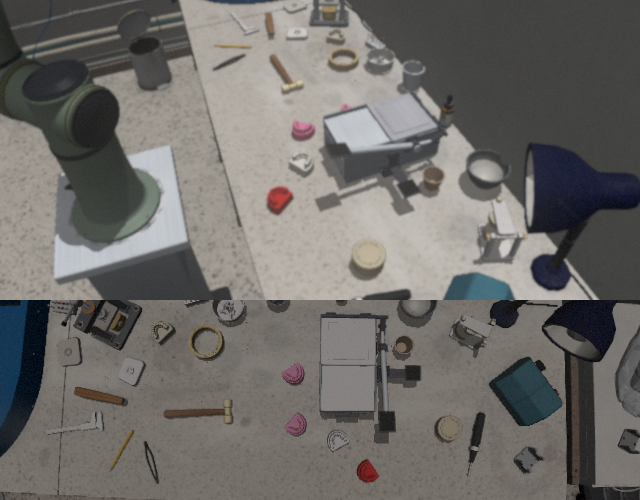

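The cover is shut (side view ≈(400,115)), the lever is up, the deck is empty and the bystanders stand where they were.

```bash
python3 -c "
from cell import *
print(sign_off())"
```

```text
the job is handed in; nothing more can be done
None
```

The job is handed in at about 28 s: the cast is in the scrap box with the cover shut over it, the lever is free, and the last pictures show nothing else moved.

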